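# Check the latching stop button of the cooling bath

### The arm

A 6-joint arm with a two-finger parallel gripper is mounted at the origin on the work surface. World frame = base frame: x ahead of the robot, y to its left, z up, the work surface at z = 0. Lengths are in mm, angles in rad, forces in N, time in s.
With the tool pointing down it reaches from about 275 to 825 mm from the base axis. Payload 4.9 kg.
Tool frame: the origin (TCP) lies at the very end of the fingers, on their centre line; the grasp point (between the pads) lies 19 mm behind it; z points along the fingers, y is the line along which they close (so a half turn about z gives the same grasp; the last joint's range is limited). The gripper opens to 85 mm and grips with 20 to 120 N. Pads are 22 mm wide; open, the fingers measure 114 mm over their backs; the gripper's body (76 mm by 85 mm) begins 54 mm behind the grasp point. The pads swing forward as they close: fully open they stand 13 mm farther back than shut.
Start: joints at [-1.411, 0.326, -0.193, 1.052, 0, 1.437], TCP at [159.287, -526.447, 231.281] pointing down, gripper open.
Joint ranges: [-2.65, 2.65], [-0.97, 1.79], [-1.3, 1.35], [-1.93, 2.1], [-1.47, 1.37], [-3.14, 3.14]. Speed limits (rad/s): [2.57, 2.57, 3.14, 3.14, 3.14, 3.14].

### API

Orientations are given as [roll, pitch, yaw] about the fixed x, y, z axes, in that order (R = Rz(yaw) Ry(pitch) Rx(roll)).
In Python, from bench import bot, solve_ik, imaging gives the robot as it stands. Calls block until the motion is done:
- bot.move_ptp(position, orientation): joint-space move of the TCP to a pose.
- bot.movel(position, rot=None, max_speed=150, threshold=None): straight line of the TCP; rot=None keeps the orientation; max_speed is the mean speed in mm/s. With threshold (N) it stops when the force on the tool has changed by that much, and returns True; else False.
- bot.move_j(angles): joint-space move.
- bot.grip(opening, effort=None): opening from 0.0 (shut) to 1.0 (fully open); effort is the grip in N (None keeps the last); returns when the fingers have stopped.
- bot.dwell(seconds).
- solve_ik(position, orientation): joint angles nearest the present ones, or None.
- bot.get_state(): the state.
- imaging.capture(name): name is "scene" or "top"; returns the picture (420x560x3 uint8, blue, green, red); there is no depth.
- imaging.camera_model(name): a dict with "K" (3x3 intrinsics, pixels), "position" and "rotation" of the camera in the world. Camera axes: x right, y up, looking along -z (the intrinsics and any distortion apply to the point x, -y, -z); pixel columns grow to the right and rows downward; lengths in mm; the calibration is good to about 2 mm. A picture is of the moment at which its call begins. camera_model takes no time and is no camera call.
A pose or a line that the arm cannot do raises bot.IKError and nothing moves.
- bot.sign_off(): hands the job in; it is judged then, once.
The state is a dict: "t": time; "qpos": joint angles; "joint_velocities": joint speeds; "effort": joint torques, N m; "tcp_pos": TCP position; "orientation": TCP orientation; "contact_force": force on the tool from outside, world axes, zero at the start; "wrist_torque": the same for the moment, N m; "opening": opening from 0.0 (shut) to 1.0 (fully open); "gripper_force": force on a finger pad.
Only numpy, scipy, OpenCV 4.12 (cv2) and the standard library are available. Lean on these libraries where they do the work, as an engineer would, in place of code of your own. Each camera call takes 0.05 s, during which the arm holds its last target. There are 200 camera calls.

### The job

Check the bench's emergency stop: press the large mushroom button fully in so that it latches, then release it by pushing the raised bar on its head round clockwise (seen from above) with a fingertip until the button pops out again, and after that press the small round reset button fully down and let it come back up. Do it all by touch: never take the bar between the fingers, do not press reset while the stop is in, and leave the speed dial and the glassware and other loose things standing about as they are.

Things in the scene. Friction and masses are not known exactly. Their poses are not given: they have to be found in the camera images.
- stop_press (a joint): How far the mushroom stop button is pressed in (m): 0 = out, 0.007 = fully in. It snaps over at half way: it takes about 6 N to start it moving, then it goes down more easily and stays latched at 0.007 with nothing touching it.
- stop_twist (a joint): Turn of the mushroom's head (rad), clockwise seen from above is positive: 0 at rest, end stop at 0.8. A light spring returns it to 0 within a second. When the button is latched, turning the head lifts it (about 0.07 N m at first, less as it goes), past about 0.4 rad it pops fully out by itself.
- stop_bar (a point): The middle of the top face of the raised black grip bar on the mushroom's head, on the button's vertical axis; it sinks and turns with the head. z up, y along the bar. The bar is 64 mm long (along y), 12 mm wide (along x), its top stands 22 mm above the middle of the head, a round grey domed cap 60 mm in diameter, 14 mm thick in the middle, that falls away to 11 mm lower at its edge. With the button out the bar's top is 120 mm above the bench.
- stop_base: Fixed cream metal box under the mushroom button, 110 x 110 mm, 70 mm high (the mushroom's axis is over its middle); origin at the centre of its underside on the bench; the bar lies along the box's y axis when the head is not turned.
- reset_top (a point): Centre of the top face of the small round black reset button, 28 mm in diameter, 73 mm above the bench as it stands (out); flat top, in a steel ring 44 mm across that stands 12 mm above its box. It moves down with the button. The box is a fixed cream metal one, 80 x 80 mm, 55 mm high, the button in its middle.
- reset (a joint): How far the reset button is pressed (m): 0 = out, 0.006 = fully down; springs back; 5 N presses it fully.
- dial_mid (a point): A fixed point 100 mm above the bench, over the middle of the speed dial's box, level with the dial's top to 1 mm. Same 80 x 80 x 55 mm cream box as the reset button's, but with a small rotary dial (32 mm across, narrow straight grip on top). Not to be touched.
- dial (a joint): Angle of the speed dial (rad), stays where it is left; to be left alone.
- stopper: Loose cork stopper, 28 mm across, 30 mm high; bystander. Origin at the centre of its underside (so for all the bystanders but the spanner).
- vial: Loose small amber jar, 24 mm across, 50 mm high; bystander.
- beaker: Loose glass beaker, 66 mm across, 85 mm high; bystander.
- reagent: Loose amber reagent bottle, 70 mm across, 160 mm high; bystander.
- flask: Loose conical flask, 80 mm across at the foot, 108 mm high; bystander.
- spanner: Loose spanner lying flat, 140 mm long along its x; bystander. Origin at its middle.
- dish: Loose white dish, 80 mm across, 20 mm high; bystander.
- dial_box: The fixed box of the speed dial with the dial on it; origin at the centre of its underside.

How it is judged:
By the outcome, as a careful person would: the job done as asked, in the order asked, and still so for the second after the job is handed in, with the robot touching nothing.
It also fails if it takes over 48 s, if anything falls off the work surface, if the arm or the gripper's body presses on something with over 40 N, if the wrist force passes 120 N, or if a joint passes its speed limit or range.

## Working session

There is one attempt and no reset: what is moved stays moved. The work goes in short steps, each a Python script; the robot and the scene stay as the last script left them, time stands still between calls to the robot, and variables do not carry over. Pictures are saved under pics/ and viewed, at most 10 in all, crops included, and the job is handed in when it is done.

```bash
mkdir -p pics; ls
python3 - <<'E'
from bench import bot,imaging
import cv2
for n in("scene","top"):
    cv2.imwrite(f"pics/{n}0.png",imaging.capture(n)); print(imaging.camera_model(n))
print(bot.get_state())
E
```

```text
pics
{'K': array([[467.40831445,   0.        , 283.84943496],
       [  0.        , 467.40831445, 210.18259316],
       [  0.        ,   0.        ,   1.        ]]), 'position': array([1090.95715206, -381.13852876,  890.37921233]), 'rotation': array([0.71140106, 0.00802962, 0.94739857])}
{'K': array([[419.43360254,   0.        , 278.44326457],
       [  0.        , 419.43360254, 211.13940076],
       [  0.        ,   0.        ,   1.        ]]), 'position': array([ 444.35128277,    9.03858984, 1078.56312613]), 'rotation': array([ 0.07792377, -0.00566481, -1.5638678 ])}
{'t': 0.1, 'qpos': array([-1.41120117e+00,  3.26903541e-01, -1.93497226e-01,  1.05201632e+00,
        3.75232287e-06,  1.43664527e+00]), 'joint_velocities': array([ 0.00010472, -0.00054744,  0.00195507, -0.00064697, -0.00054204,
        0.0001218 ]), 'effort': array([ 1.26438513e-04, -4.44240189e+01,  2.63037944e+01,  7.88196106e-03,
       -6.96516099e-05,  6.78072723e-06]), 'tcp_pos': array([ 159.19865741, -525.89448924,  230.55669306]), 'orientation': array([-3.13998696e+00, -2.20493196e-04,  2.93746037e-01]), 'contact_force': array([ 0.36700224,  0.56261691, -0.77571295]), 'wrist_torque': array([0.00421234, 0.02944295, 0.01756105]), 'gripper_force': 0.0, 'opening': 1.002221902280276}
```

View pics/top0.png

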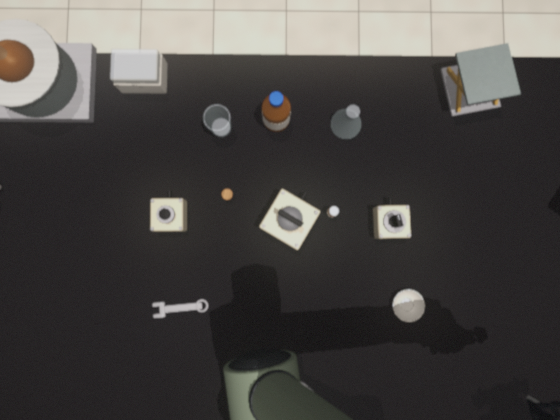

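View pics/scene0.png

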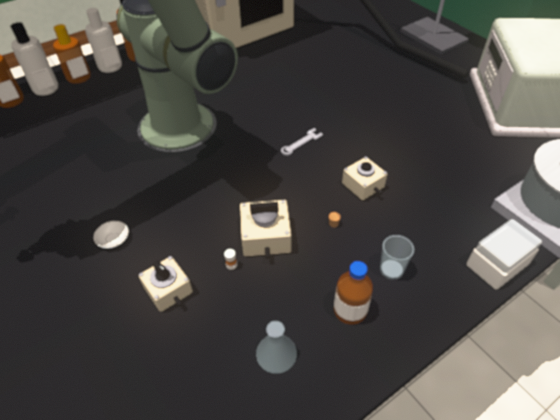

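The top view shows the stop at about (289,217), the reset button (flat black, ring) at (166,214), and the dial with its grip at (393,222). The scene view agrees: reset at (366,168), dial at (163,272). I'll zoom in for exact pixels.

```bash
cat > h.py <<'E'
import numpy as np,cv2
from scipy.spatial.transform import Rotation as R
from bench import bot,imaging,solve_ik
def ray(n,px):
    m=imaging.camera_model(n); d=np.linalg.solve(m["K"],[px[0],px[1],1.])
    return m["position"],R.from_euler("xyz",m["rotation"]).apply(d*[1,-1,-1])
def back(n,px,z):
    p,d=ray(n,px); return p+d*(z-p[2])/d[2]
def proj(n,P):
    m=imaging.camera_model(n); c=R.from_euler("xyz",m["rotation"]).inv().apply(np.asarray(P)-m["position"])*[1,-1,-1]
    q=m["K"]@c; return q[:2]/q[2]
E
python3 - <<'E'
from h import *
t=cv2.imread("pics/top0.png");s=cv2.imread("pics/scene0.png")
c=lambda im,x,y,w=50,h=37:cv2.resize(im[y-h:y+h,x-w:x+w],(400,296),interpolation=cv2.INTER_CUBIC)
g=np.vstack([np.hstack([c(t,289,217),c(t,175,214)]),np.hstack([c(s,265,223),c(s,366,172)])])
cv2.imwrite("pics/z.png",np.clip(g*1.6,0,255).astype(np.uint8))
print(back("top",(289,216),120),back("top",(165,214),73),back("scene",(366,168),73),back("scene",(265,209),120))
for p in [(227,194),(334,211)]: print(back("top",p,30))
E
```

```text
[508.24553639 -20.13144696 120.        ] [514.01412114 276.0768689   73.        ] [523.09333226 271.91654745  73.        ] [521.1870618  -29.71794157 120.        ]
[568.52865647 133.2856431   30.        ]
[ 527.6441231  -135.75261158   30.        ]
```

View pics/z.png

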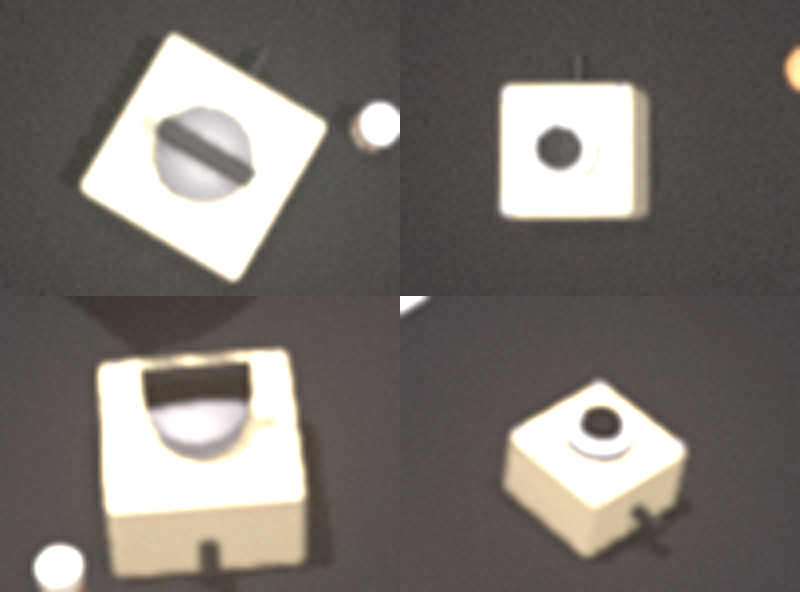

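Zoomed: bar ends at about (160,125) and (254,177) in the zoom, so its centre is near (290.5,217.5) in the top picture. The reset centre is near (164.8,214). The two cameras disagree by about 1 cm, so I'll hover with the shut gripper and compare it with the known TCP.

Run:
```python
from h import *
a=back("top",(279,211.2),120);b=back("top",(302.5,224.2),120);c=(a+b)/2;d=(a-b)/np.linalg.norm(a-b)
print(a,b,c,np.arctan2(d[1],d[0]))
bx=[back("top",(239+x/4,180+y/4),70)[:2] for x,y in[(173,33),(327,125),(236,281),(81,186)]]
e=bx[1]-bx[0];print(np.mean(bx,0),np.arctan2(-e[1],-e[0]),np.linalg.norm(e))
yaw=np.arctan2(d[1],d[0])-np.pi/2   # tool axes along/perp to bar
for k in(yaw,yaw+np.pi): print(k,solve_ik([513,-25,180],[np.pi,0,k]))
bot.grip(0.0)
bot.move_ptp([440,-300,260],[np.pi,0,yaw+np.pi if False else yaw]) 
bot.move_ptp([513,-25,170],[np.pi,0,yaw])
s=bot.get_state();print(s["t"],s["tcp_pos"],s["orientation"],s["contact_force"])
ims=[]
for n in("top","scene"):
    im=imaging.capture(n);cv2.imwrite(f"pics/{n}1.png",im);p=proj(n,s["tcp_pos"]);print(n,p)
    x,y=p.astype(int);print(x-50,y-56);ims.append(cv2.resize(im[y-56:y+56,x-50:x+50],(400,448),interpolation=cv2.INTER_CUBIC))
cv2.imwrite("pics/z1.png",np.clip(np.hstack(ims)*1.6,0,255).astype(np.uint8))
```

```text
[519.10479008   2.84997307 120.        ] [489.67333167 -51.11088759 120.        ] [504.38906087 -24.13045726 120.        ] 1.0714744331501906
[504.43300906 -24.26255646] 1.036389926113856 108.37284915654789
-0.4993218936447059 [-0.19248917  0.30147753 -0.3670423   0.90227649  0.         -2.83475993]
2.642270759945087 [-0.19248917  0.30147753 -0.3670423   0.90227649  0.          0.30683272]
6.9417 [513.01643876 -25.08016566 170.02429335] [-3.14157690e+00 -3.66884135e-05 -4.99529177e-01] [-0.14206275  0.31576322  0.98325078]
top [291.99640329 212.29917086]
241 156
scene [263.72831506 190.16598089]
213 134
```

View pics/z1.png

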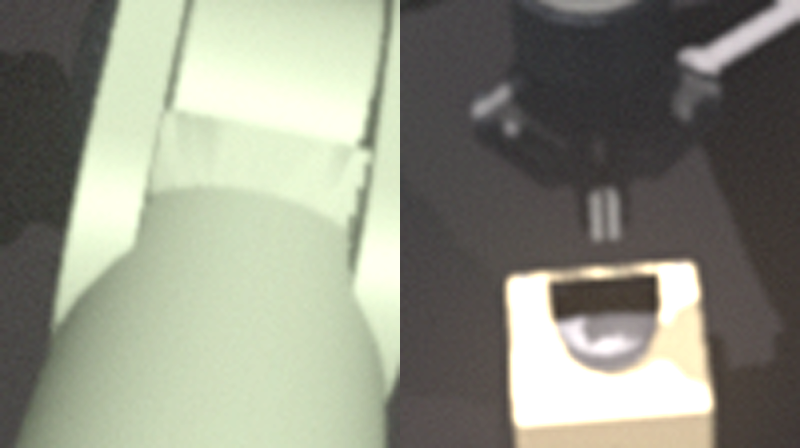

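The right half (scene) shows the shut fingertip at about (264.3,194.2), where (263.7,190.2) was predicted. So the scene camera reads about 4 px low there, which would account for the 1 cm disagreement. The tip is lined up with the middle of the bar, and the arm blocks the top view.

Run:
```python
from h import *
print(back("scene",(263.9,214),70),back("scene",(264.2,218),70),back("scene",(366,163),73),back("top",(164.6,213.7),73))
```

```text
[495.31537574 -17.52332265  70.        ] [505.64661155 -23.69562476  70.        ] [509.64848149 284.13219222  73.        ] [514.72874834 277.05552915  73.        ]
```

Run:
```python
from h import *
bx=np.array([back("top",(125+x/4,177+y/4),55)[:2] for x,y in[(100,84),(235,84),(235,217),(100,217)]])
print("reset box",bx.mean(0))
sc=[back("scene",(316+x/4,135+y/4),55)[:2] for x,y in[(199,84),(287,152),(190,216),(110,138)]]
print("scene",np.mean(sc,0))
bot.movel([504.4,-24.2,130]); bot.dwell(.2)
print(bot.get_state()["contact_force"])
r=bot.movel([504.4,-24.2,109],max_speed=25,threshold=25)
s=bot.get_state();print(r,s["t"],s["tcp_pos"],s["contact_force"],s["wrist_torque"])
bot.movel([504.4,-24.2,140])
s=bot.get_state();print(s["t"],s["tcp_pos"],s["contact_force"])
```

```text
reset box [513.89025117 276.2355883 ]
scene [518.97322503 275.61714228]
[0.14099334 0.408704   0.0701736 ]
True 8.3667 [504.43283227 -24.22883578 112.91288732] [-2.40790757  1.01431682  8.80926669] [0.09604533 0.53837082 0.0231713 ]
8.7 [504.97133219 -24.30704459 140.11584161] [-0.06299095  0.04597919  0.94111559]
```

Run:
```python
from h import *
c=np.array([504.4,-24.2]);A=1.055
def pose(th,z,back=0):
    a=A-th;u=np.array([np.cos(a),np.sin(a)]);n=np.array([u[1],-u[0]])
    return [*(c+33*u-(17+back)*n),z],[np.pi,0,A+np.pi/2-th],n
p,o,_=pose(-.3,150,8);bot.move_ptp(p,o)
bot.movel(pose(-.3,107,8)[0],max_speed=60)
f0=bot.get_state()["contact_force"];print(f0)
for th in np.arange(-.3,.61,.1):
    p,o,n=pose(th,107);bot.movel(p,o,max_speed=25)
    s=bot.get_state();f=s["contact_force"]-f0;print(round(th,2),s["tcp_pos"].round(1),"push",round(-f[:2]@n,2),"f",f.round(2),"t",s["t"])
    if np.linalg.norm(f)>25: print("stop");break
p,o,_=pose(-.3,107,8);bot.movel(p,o,max_speed=60)
bot.movel([*p[:2],160])
bot.move_ptp([400,120,200],o)
cv2.imwrite("pics/t2.png",imaging.capture("top"));im=imaging.capture("scene");cv2.imwrite("pics/s2.png",im)
s0=cv2.imread("pics/scene0.png")
k=lambda im,x,y:cv2.resize(im[y:y+74,x:x+100],(400,296),interpolation=cv2.INTER_CUBIC)
t=cv2.imread("pics/t2.png")
g=np.vstack([np.hstack([k(s0,215,186),k(im,215,186)]),np.hstack([k(t,239,180),k(t,125,177)])])
cv2.imwrite("pics/z2.png",np.clip(g*1.6,0,255).astype(np.uint8));print(bot.get_state()["t"])
```

```text
[0.40701098 0.13075936 0.4924121 ]
-0.3 [495.1  11.6 107.1] push 0.36 f [-0.61 -1.09 -0.44] t 12.5167
-0.2 [498.4  12.5 107. ] push 0.45 f [-0.49 -0.07 -0.27] t 12.8167
-0.1 [502.   12.9 107. ] push 0.94 f [-0.84  0.44 -0.24] t 13.1167
0.0 [505.7  12.9 107. ] push 0.67 f [-0.6   0.29 -0.49] t 13.4167
0.1 [509.1  12.6 106.9] push 1.07 f [-1.53 -0.31 -0.56] t 13.7167
0.2 [512.6  12.2 106.9] push 2.52 f [-2.74  0.69  0.86] t 14.0167
0.3 [516.7  11.  107.1] push 2.78 f [-2.49  1.47  1.65] t 14.3167
0.4 [520.7   9.1 107.1] push 1.53 f [-0.28  1.71  1.  ] t 14.6167
0.5 [523.9   7.3 107. ] push 1.1 f [-1.09  0.63  0.18] t 14.9167
0.6 [526.6   5.5 107. ] push 0.51 f [-0.07  0.54  0.08] t 15.2167
17.4917
```

View pics/z2.png

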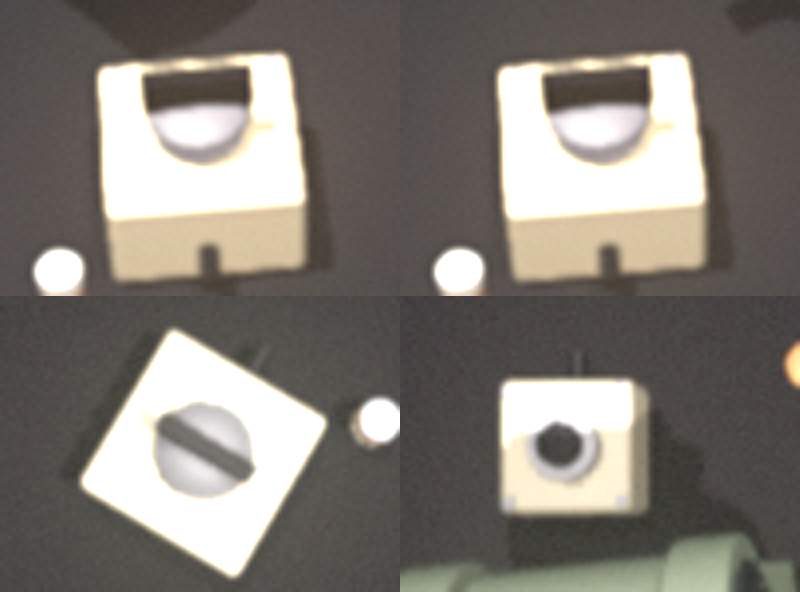

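The after-view matches the start: the bar and head are at the original height and angle. The push force also rose to 2.8 N and then dropped away, so the button has popped out. Next is the reset press, with the tool tilted 15° so that a narrow edge fits inside the ring.

Run:
```python
from h import *
print(back("top",(164.6,213.9),73),back("top",(165.2,214.1),67))
c=np.array([514.6,276.2]);P=.26
ok=[]
for yaw in np.arange(-np.pi,np.pi,.26):
    q=solve_ik([*c,90],[np.pi,P,yaw])
    if q is not None: ok.append((np.abs(q-bot.get_state()["qpos"]).max(),yaw))
yaw=min(ok)[1];o=[np.pi,P,yaw]
ax=R.from_euler("xyz",o).as_matrix()[:,0]*11
tcp=lambda z:np.array([*c,z])-ax      # z of the low edge
print(yaw,ok[:3])
bot.move_ptp(tcp(140),o);bot.movel(tcp(80),max_speed=80);bot.dwell(.2)
f0=bot.get_state()["contact_force"]
r=bot.movel(tcp(64.5),max_speed=20,threshold=20)
s=bot.get_state();e=s["tcp_pos"]+ax;print(r,s["t"],"edge",e,s["contact_force"]-f0,s["wrist_torque"])
bot.dwell(.2);s=bot.get_state();print("edge",(s["tcp_pos"]+ax),s["contact_force"]-f0)
bot.movel(tcp(140),max_speed=100)
bot.move_ptp([400,100,230],[np.pi,0,yaw])
t=imaging.capture("top");im=imaging.capture("scene")
cv2.imwrite("pics/z3.png",np.hstack([t[:,100:450],im[:,100:450]]));print(bot.get_state()["t"])
```

```text
[514.24763637 277.04204382  73.        ] [514.19134943 277.18139941  67.        ]
2.838407346410202 [(np.float64(0.5108458068262125), np.float64(-3.141592653589793)), (np.float64(0.5426915630065359), np.float64(-2.8815926535897933)), (np.float64(0.5426125402604984), np.float64(-2.6215926535897935))]
True 20.0167 edge [515.01697054 276.3723322   69.82856266] [-3.25989909 -0.67059623  9.85972195] [-0.19104917  0.62057071 -0.07551229]
edge [515.01401485 276.37702399  69.85286938] [-2.4552258  -1.1890614  10.31116512]
22.0917
```

View pics/z3.png

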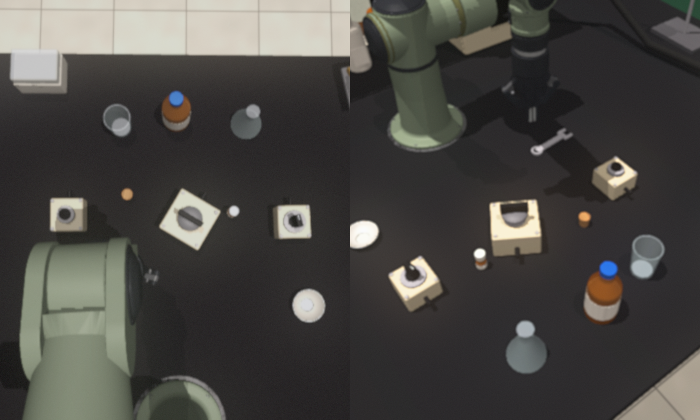

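The bystanders are where they were, and the reset button is up at about (615,168). The press stopped at an edge height of about 69.9 mm, so full travel isn't certain. I'll press again with the tool vertical, logging force against depth.

Run:
```python
from h import *
c=[514.6,276.6];o=[np.pi,0,bot.get_state()["orientation"][2]]
bot.move_ptp([*c,130],o);bot.movel([*c,76],max_speed=80);bot.dwell(.2)
f0=bot.get_state()["contact_force"]
for z in np.arange(74,63.9,-1):
    bot.movel([*c,z],max_speed=15);s=bot.get_state();f=s["contact_force"]-f0
    print(z,s["tcp_pos"].round(2),f.round(1),s["wrist_torque"].round(2),s["t"])
    if f[2]>22: break
bot.dwell(.3);s=bot.get_state();print(s["tcp_pos"].round(2),(s["contact_force"]-f0).round(1))
bot.movel([*c,140],max_speed=100);print(bot.get_state()["t"])
```

```text
74.0 [515.08 276.83  74.28] [-0.5  0.6 -0.1] [-0.08 -0.06 -0.  ] 24.325
73.0 [515.06 276.82  73.23] [0.2 0.6 1.7] [ 0.05 -0.13 -0.02] 24.575
72.0 [515.04 276.8   72.19] [ 0.6 -0.3  1.5] [ 0.06 -0.22 -0.02] 24.825
71.0 [515.05 276.79  71.2 ] [1.7 0.9 1.8] [ 0.16 -0.33 -0.  ] 25.075
70.0 [515.09 276.84  70.99] [-0.5 -0.   8. ] [ 0.03  0.04 -0.01] 25.325
69.0 [515.1  276.83  70.85] [-2.1 -1.  15.1] [-0.24  0.46  0.  ] 25.575
68.0 [515.16 276.87  70.72] [-4.  -1.5 21. ] [-0.4   0.98 -0.  ] 25.825
67.0 [515.23 276.86  70.63] [-6.8 -3.1 26.9] [-0.62  1.42  0.  ] 26.075
[515.18 276.88  70.61] [-7.  -2.5 27.2]
27.2583
```

Run:
```python
from h import *
c=[514.2,276.8];print(bot.get_state()["opening"])
bot.movel([*c,82],max_speed=120);bot.dwell(.15)
def F():
    l=[]
    for _ in range(4): bot.dwell(.02);l.append(bot.get_state()["contact_force"])
    return np.mean(l,0)
f0=F()
for z in [80,79,78,77,76,75,74,73,72,71.5,71,70]:
    bot.movel([*c,z],max_speed=20);f=F()-f0;s=bot.get_state()
    print(z,s["tcp_pos"].round(2),f.round(2))
bot.movel([*c,130],max_speed=150);print(bot.get_state()["t"])
```

```text
0.0027873252926378786
80 [514.19 276.8   80.08] [-0.42  0.5  -0.77]
79 [514.14 276.77  78.92] [-0.43 -0.19 -0.03]
78 [514.16 276.77  77.94] [-0.41  0.09 -0.15]
77 [514.35 276.88  77.1 ] [-0.08  0.26  0.45]
76 [514.37 276.88  76.16] [0.06 0.48 1.58]
75 [514.34 276.87  75.1 ] [0.47 0.32 1.68]
74 [514.35 276.86  74.09] [0.33 0.55 2.38]
73 [514.38 276.85  73.11] [0.14 0.18 2.92]
72 [514.36 276.84  72.11] [0.53 0.18 3.57]
71.5 [514.35 276.86  71.6 ] [0.68 0.73 4.22]
71 [514.34 276.85  71.06] [0.95 0.79 4.2 ]
70 [514.39 276.87  70.95] [-1.38 -0.3  11.68]
32.4583
```

Run:
```python
from h import *
s=bot.get_state();bot.movel([500,270,180])
a=cv2.imread("pics/scene0.png");b=imaging.capture("scene")
for n,(x,y,w,h) in {"stop":(235,195,60,30),"dial":(140,255,50,50),"vial":(220,245,22,28)}.items():
    g=lambda im:cv2.cvtColor(im[y:y+h,x:x+w],cv2.COLOR_BGR2GRAY).astype(np.float32)
    print(n,cv2.phaseCorrelate(g(a),g(b)))
print(bot.sign_off())
```

```text
stop ((0.017237480355561274, 0.013153683240650693), 0.9742287487453885)
dial ((0.04916405168260951, -0.029001090958690412), 0.9931686882019043)
vial ((0.013719725646831549, -0.0035299000009452186), 1.0113978998528586)
the job is handed in; nothing more can be done
None
```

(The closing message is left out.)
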